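# Hold a top-heavy crate tilter at its mark with the spring lever

### The job

Using only the spring lever (hold it by its revolving black crank grip), raise the loaded parts crate off its rest until the pointer stands at the black tab on the scale, and keep the pointer at the tab for 6 seconds so the rollers can be inspected. Then lower the crate gently back onto the rest it started on, without slamming it, and let go of the lever. Do not let the crate tip right over onto the opposite rest, do not touch the crate itself or its pointer, and do not shift the tab.

Things in the scene. Friction and masses are not known exactly. Their poses are not given: they have to be found in the camera images.
- tilter: The tilter's fixed stand: dark steel base plate 300 (x) x 400 (y) x 14 mm, two blue tube trestles (near, far), two blue rests with rubber pads under the crate's left and right sides. Bolted down. Origin: centre of the plate's underside. Own x runs along the rocking axis away from the robot (lever at -x, scale at +x), y left, z up.
- pivot (a point): Point on the horizontal rocking axis, 170 mm above the bench, straight above the origin of tilter. Axes as tilter. The axis runs along the tilter's own x.
- rocker (a joint): Tilt of the crate, rad: 0 = level, positive = its top leans to the tilter's +y (left side low). From -0.38 (on the right rest, where it starts) to +0.38 (left rest). Unstable: with the lever held still the crate falls away from balance with a time constant of about 0.45 s, so the lever must be moved continually to correct it.
- lever (a joint): Angle of the spring lever relative to the crate, rad, same sign as rocker, range -1.0 to 1.0, 0 = unstressed (in line with the pointer). The lever turns on the rocking axis and drives the crate only through a coil spring: 0.6 N m per rad of this value, damping 0.03 N m s/rad. Counterweighted; inertia about 0.003 kg m2. Lever angle from vertical a = rocker + lever.
- grip_center (a point): Centre of the lever's black crank grip: a freely revolving cylinder, diameter 30, length 62 mm, sticking out towards the robot parallel to the rocking axis. In the frame of tilter at (-0.182, 0.160 sin a, 0.170 + 0.160 cos a) m, a = rocker + lever. Grasp from above, fingers closing along the tilter's y; the 8 mm lever arm is 45 mm from the grip's centre, on the crate side.
- pointer_tip (a point): Tip of the dark steel pointer that is fixed to the crate and stands up from the axis on the far side, in front of the scale arc; 170 mm from the axis, at (0.136, 0.170 sin q, 0.170 + 0.170 cos q) m in the frame of tilter for rocker = q.
- tab (a joint): Angle of the black tab (22 x 14 x 34 mm) clipped on the scale arc, in rad, same zero and sign as rocker: the pointer stands at the tab when rocker equals this value. Somewhere from -0.05 to 0.20, and stiff to move.
- tab_mark (a point): Point under the tab's black line that the pointer tip must stand at, 172 mm from the axis.
- crate: Wooden crate 172 x 340 x 96 mm with four aluminium rollers and the pointer, bolted on a steel cradle; turns with rocker. Origin on the rocking axis; reaches 12 mm below to 85 mm above it. Top-heavy, almost frictionless: weight pulls it away from level with 1.02 N m per rad (0.85 to 1.16, load unknown); inertia about the axis 0.078 kg m2 (0.068 to 0.086), total 7 kg.

How it is judged:
On the way:
1. the pointer is kept at the tab (within 17 mm, 0.1 rad) for 6 s (distance between pointer_tip and tab_mark below 0.017 m), for 6 s.
At the end, for the whole second after the job is handed in: The crate lies at rest on the right rest it started on (tilt below -0.345 rad, slower than 0.06 rad/s), with the lever let go and still (slower than 0.15 rad/s) (value of joint rocker below -0.345 rad and velocity of joint rocker between -0.06 and 0.06 rad/s and velocity of joint lever between -0.15 and 0.15 rad/s); the robot touches nothing.
It fails at once if the crate tips over onto the opposite (left) rest (tilt above 0.365 rad) (value of joint rocker above 0.365 rad).
It fails at once if the crate is slammed onto its rest (faster than 0.7 rad/s in the last 0.08 rad) (value of joint rocker below -0.3 rad and velocity of joint rocker below -0.7 rad/s).
It fails at once if the robot pushes on the crate or its pointer (over 1 N) (contact force between any of the fingers, the arm and crate above 1 N).
It fails at once if the tab is shifted (over 6 mm) (distance of tab_mark from where it was at the start of the episode above 0.006 m).
It also fails if it takes over 64 s, if anything falls off the work surface, if the arm or the gripper's body presses on something with over 40 N, if the wrist force passes 120 N, or if a joint passes its speed limit or range.

### The arm

A 6-joint arm with a two-finger parallel gripper is mounted at the origin on the work surface. World frame = base frame: x ahead of the robot, y to its left, z up, the work surface at z = 0. Lengths are in m, angles in rad, forces in N, time in s.
With the tool pointing down it reaches from about 0.4 to 0.825 m from the base axis. Payload 7 kg.
Tool frame: the origin (TCP) lies on the centre line of the jaws, within the pads' length; the fingertips stand 19 mm ahead of it and the grasp point (between the pads) is the TCP; z points along the fingers, y is the line along which they close (so a half turn about z gives the same grasp; the last joint's range is limited). The gripper opens to 88 mm and grips with 3 to 60 N. Pads are 19 mm wide; open, the fingers measure 130 mm over their backs; the gripper's body (78 mm by 193 mm) begins 47 mm behind the grasp point.
Start: joints at [-0.848, 0.359, 0.012, 0, -1.224, -0.288], TCP at [0.284, -0.612, 0.211] pointing down, gripper open.
Joint ranges: [-3.07, 3.07], [-1.43, 2.12], [-1.02, 1.25], [-3.03, 1.67], [-3.05, -0], [-3.03, 3.03]. Speed limits (rad/s): [2.39, 2.39, 3.01, 3.14, 3.14, 3.14].

### API

Orientations are given as a unit quaternion [x, y, z, w].
In Python, from cell import * gives the robot as it stands. The module is installed in compiled form; this text tells all that it offers.
- The arm moves only by the tool jog_arm, never from a script. Its argument "moves" is a list of rows, each an object with "rotation": the turn, a rotation vector about the tool's x, y, z in rad, a list of three; "xyz": the shift along the tool's x, y, z in m, a list of three; "hand": the closure, from -1 (fully open) to 1 (shut). In form: [{"rotation": [rx, ry, rz], "xyz": [dx, dy, dz], "hand": hand}, ...]. A call has 1 to 12 rows; each row shifts and turns the commanded pose from where the row before left it, along the tool's axes as they then stand; what a row does not reach is not made up. A row lasts 1/8 s, in which the tool goes at most 62.5 mm and 10.7 degrees, less where a joint would pass 70% of its speed; a pose out of reach is approached as far as the arm can. A call with a gripper value outside its range is refused whole. The fingers move at their own pace and stop on an object; "force" is the grip in N (left out, the last holds). Time passes only in rows, so rows that do not move let the fingers close. It gives the time, the measured TCP pose, the force, the opening and the grip force at its end, in the units of the state.
- get_state(): the state, without advancing time (a new reading comes with each control period).
- grab_frame(name): name is "side" or "top"; returns (picture, depth): 384x512x3 uint8, red, green, blue; 384x512 float32, m along the optical axis (not along the pixel's ray), 0 where there is no reading.
- camera_info(name): a dict with "fov_y" (degrees; the focal length in pixels is half the picture's height over the tangent of half this angle, whatever the lens; pixels are square), "cx", "cy" (the principal point, pixels), "pose" (4x4, takes a point from camera to world coordinates). Camera axes: x right, y down, z forward; pixel columns grow to the right and rows downward; lengths in m; the calibration is good to about 2 mm. A picture is of the moment at which its call begins. camera_info takes no time and is no camera call.
- hand_in(): hands the job in; it is judged then, once.
The state is a dict: "clock": time; "qpos": joint angles; "qvel": joint speeds; "effort": joint torques, N m; "ee_pos": TCP position; "tool_rot": TCP orientation; "contact_force": force on the tool from outside, world axes, zero at the start; "wrist_torque": the same for the moment, N m; "width": finger opening in m; "gripper_force": force on a finger pad.
Only numpy, scipy, OpenCV 4.12 (cv2) and the standard library are available. Lean on these libraries where they do the work, as an engineer would, in place of code of your own. Each camera call takes 0.05 s, during which the arm holds its last target. There are 200 camera calls.

## Working session

There is one attempt and no reset: what is moved stays moved. The work goes in short steps, Python scripts to look and compute and a tool call to move; the robot and the scene stay as the last step left them, time stands still between calls to the robot, and variables do not carry over. Pictures are saved under pics/ and viewed, at most 10 in all, crops included, and the job is handed in when it is done.

Besides the shell and the picture viewer there is one more tool, called after "Call:" as name([rows], argument=value, ...), one row to a line, values as JSON. jog_arm: Moves the arm, as the interface text tells. Its arguments: {"type":"object","properties":{"moves":{"type":"array"},"force":{"type":"number"}},"required":["moves"]}

```bash
mkdir -p pics; python3 - <<'E'
from cell import *
import cv2,numpy as np
print(get_state())
for n in("side","top"):
    p,d=grab_frame(n); cv2.imwrite(f"pics/{n}0.png",p[:,:,::-1]); np.savez(f"{n}0.npz",p=p,d=d)
    print(n,camera_info(n))
E
```

```text
{'clock': 0.0, 'qpos': array([-8.47899148e-01,  3.59358747e-01,  1.10364402e-02, -3.28248713e-04,
       -1.22408755e+00, -2.88081755e-01]), 'qvel': array([ 0.00076243, -0.00065347,  0.00023556, -0.00101328, -0.00076006,
       -0.00031692]), 'effort': array([ 2.81075936e-04, -5.82715631e+01,  2.93050700e+01,  6.99755743e+00,
        6.74096664e-03, -1.71473589e-04]), 'ee_pos': array([ 0.2840729 , -0.61173983,  0.21033509]), 'tool_rot': array([-2.15644434e-01,  9.76471609e-01,  7.80594278e-04, -2.55650666e-04]), 'contact_force': array([-0.18042885, -0.65272564, -0.50223053]), 'wrist_torque': array([ 0.00126461, -0.03245475,  0.05638313]), 'gripper_force': 0.0, 'width': 0.08796353009694466}
side {'fov_y': 57.59626336701998, 'cx': 256.1367167839037, 'cy': 189.834637497, 'pose': array([[-0.97522571, -0.13118802,  0.17811379,  0.51247242],
       [-0.22098632,  0.61413299, -0.75763165,  0.57569383],
       [-0.00999336, -0.77822258, -0.62790903,  0.63946997],
       [ 0.        ,  0.        ,  0.        ,  1.        ]])}
top {'fov_y': 49.722941639458455, 'cx': 261.29557059597425, 'cy': 184.270656812429, 'pose': array([[-0.00683327, -0.99492121,  0.1004246 ,  0.5366177 ],
       [-0.99985663,  0.00835386,  0.01472889,  0.02412533],
       [-0.01549302, -0.10030955, -0.99483564,  0.95173781],
       [ 0.        ,  0.        ,  0.        ,  1.        ]])}
```

View pics/side0.png

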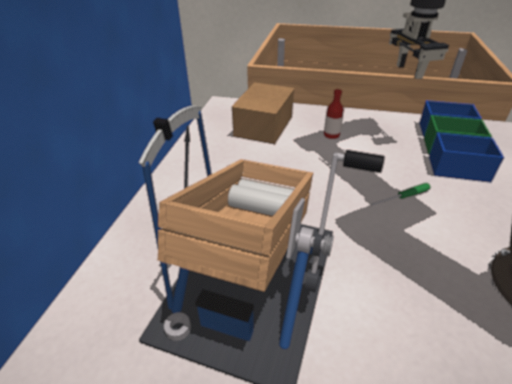

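View pics/top0.png

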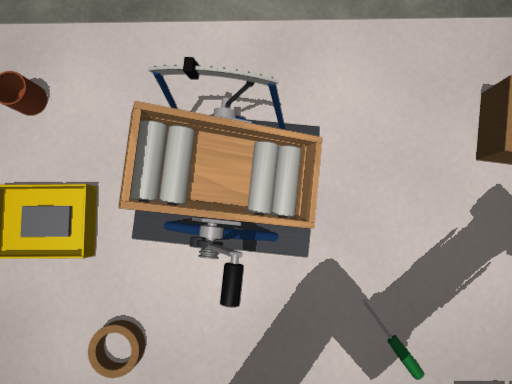

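The side view shows the tab at (162,128), the pointer tip near (187,130) and the grip at (363,161). The top view shows the grip at (231,284), the tab at (190,67) and three plate corners at (320,127), (308,256) and (133,238). The top of the crate leans right.

```bash
cat > h.py <<'E'
import numpy as np,cv2
from cell import *
def K(n):
    c=camera_info(n); return 192/np.tan(np.radians(c["fov_y"]/2)),c["cx"],c["cy"],c["pose"]
def world(n,d):
    f,cx,cy,T=K(n); v,u=np.mgrid[:384,:512]
    P=np.stack([(u-cx)/f*d,(v-cy)/f*d,d],-1); W=P@T[:3,:3].T+T[:3,3]; W[d<=0]=np.nan; return W
def local(W,o,yaw):
    c,s=np.cos(yaw),np.sin(yaw); D=W-o; return np.stack([c*D[...,0]+s*D[...,1],-s*D[...,0]+c*D[...,1],D[...,2]],-1)
E
python3 - <<'E'
from h import *
z=np.load("top0.npz");p,d=z["p"],z["d"];W=world("top",d)
dark=(p.max(2)<85)
m=dark&(abs(W[...,2]-.014)<.006); m[:115]=0;m[:,:120]=0;m[:,335:]=0;m[265:]=0
m=cv2.morphologyEx(m.astype(np.uint8),cv2.MORPH_OPEN,np.ones((3,3)))
P=W[m>0][:,:2].astype(np.float32)*1000
r=cv2.minAreaRect(P);print("plate",m.sum(),r,cv2.boxPoints(r))
g=(p.max(2)<60)&(W[...,2]>.2);
n,l,s,c=cv2.connectedComponentsWithStats(g.astype(np.uint8))
for i in range(1,n):
    if s[i,4]>40:
        q=W[l==i];print("top blob",s[i],c[i],np.median(q,0),q.min(0),q.max(0), cv2.fitLine((q[:,:2]*1000).astype(np.float32),2,0,.01,.01).ravel())
z=np.load("side0.npz");p,d=z["p"],z["d"];W=world("side",d)
g=(p.max(2)<60)&(W[...,2]>.2)
n,l,s,c=cv2.connectedComponentsWithStats(g.astype(np.uint8))
for i in range(1,n):
    if s[i,4]>25:
        q=W[l==i];print("side blob",s[i],c[i],np.median(q,0),q.min(0),q.max(0))
E
```

```text
plate 3592 ((637.6976318359375, 118.86746978759766), (397.59820556640625, 298.9794006347656), 83.79177856445312) [[467.5861   -62.599655]
 [764.81213  -94.931885]
 [807.8092   300.3346  ]
 [510.58313  332.6668  ]]
top blob [183  57  16  22 253] [190.15019763  67.56521739] [0.76016758 0.13199005 0.38775173] [0.75308494 0.12461074 0.36062038] [0.77552401 0.14241591 0.39254876] [9.9985182e-01 1.7214580e-02 7.6168579e+02 1.3260931e+02]
top blob [155  74  19  29 168] [164.30952381  87.9047619 ] [0.76707329 0.19509765 0.28312354] [0.76524162 0.18711639 0.20080825] [0.77176688 0.20550006 0.34537095] [ 5.2255735e-02 -9.9863374e-01  7.6748138e+02  1.9521729e+02]
top blob [229  81  25  23 114] [240.57017544  91.28947368] [0.76518804 0.06862814 0.26579669] [0.76153562 0.04545695 0.20092519] [0.76960319 0.09386749 0.31881551] [8.010696e-02 9.967863e-01 7.652501e+02 6.918082e+01]
top blob [269  85  12  29 152] [274.89473684  98.86842105] [0.74617565 0.01057255 0.28366088] [ 7.44311301e-01 -3.24719800e-04  2.00872965e-01] [0.74918092 0.02045859 0.34649268] [5.0009198e-02 9.9874878e-01 7.4627130e+0
[... 721 characters left out ...]
696064 -0.5074016   0.37876372]
side blob [399  54   8  13  62] [402.59677419  59.91935484] [ 0.30588721 -0.65018019  0.24988628] [ 0.29732282 -0.6565599   0.22942292] [ 0.31292534 -0.64465314  0.26935974]
side blob [154 118  18  22 229] [163.32751092 127.24454148] [0.75891977 0.14073865 0.37973251] [0.7529787  0.13194977 0.35679807] [0.77590648 0.14452008 0.39009831]
side blob [186 129   3  17  29] [186.86206897 138.03448276] [0.76571944 0.05492912 0.30858554] [0.76252789 0.04658279 0.29570045] [0.76786976 0.0586027  0.32347444]
side blob [343 151  40  21 597] [362.89949749 161.15410385] [0.45153819 0.09122978 0.32636067] [0.42387954 0.07898562 0.30992335] [0.48151335 0.09917424 0.33520918]
```

```bash
cat >> h.py <<'E'
O=np.array([.6377,.1189,0]);YAW=-.1075
def tilt(frame):
    """crate tilt from the far board's top rim in the top view (depth)"""
    p,d=frame; L=local(world("top",d),O,YAW)
    hsv=cv2.cvtColor(p,cv2.COLOR_RGB2HSV)
    m=(hsv[...,1]>70)&(hsv[...,0]<25)&(abs(L[...,0]-.08)<.016)&(abs(L[...,1])<.21)&(L[...,2]>.12)
    P=L[m]; b=np.floor(P[:,1]/.006).astype(int)
    R=np.array([P[b==k][np.argsort(P[b==k][:,2])[-3:]].mean(0) for k in np.unique(b) if (b==k).sum()>=4])
    k=np.ones(len(R),bool)
    for t in(1,.01,.005,.004):
        c=np.polyfit(R[k,1],R[k,2],1); r=R[:,2]-np.polyval(c,R[:,1]); k=abs(r)<t
    return -np.arctan(c[0]),c[1],r[k].std(),k.sum()
E
python3 - <<'E'
from h import *
z=np.load("top0.npz");print(tilt((z["p"],z["d"])))
for i in range(4): print(tilt(grab_frame("top")))
for n in("top","side"):
    z=np.load(n+"0.npz");p,d=z["p"],z["d"];L=local(world(n,d),O,YAW)
    for nm,m in(("tab",(p.max(2)<60)&(L[...,2]>.34)&(abs(L[...,0]-.125)<.05)&(L[...,1]>-.05)&(abs(L[...,1])<.1)),("ptr",(p.max(2)<70)&(abs(L[...,0]-.134)<.012)&(L[...,2]>.25)&(L[...,1]<-.02))):
        q=L[m];a=np.arctan2(q[:,1],q[:,2]-.17);r=np.hypot(q[:,1],q[:,2]-.17);print(n,nm,len(q),np.percentile(a,[2,25,50,75,98]),np.percentile(r,[2,98]),np.percentile(q[:,0],[2,50,98]))
s=get_state();print(s["clock"])
E
```

```text
(np.float64(-0.3797781653681655), np.float64(0.2646099219692113), np.float64(0.0005374502784093794), np.int64(53))
(np.float64(-0.3785504991034767), np.float64(0.2646233870996291), np.float64(0.0005345991319012832), np.int64(53))
(np.float64(-0.3800823011538262), np.float64(0.2647533054017278), np.float64(0.0005008574465959779), np.int64(53))
(np.float64(-0.37901618793120956), np.float64(0.26457056550234853), np.float64(0.0004966908667261264), np.int64(53))
(np.float64(-0.37874652813362886), np.float64(0.26442894856287036), np.float64(0.0006101584691341316), np.int64(53))
top tab 261 [0.0989793  0.10552963 0.12238299 0.14434575 0.4493592 ] [0.19258201 0.22318684] [0.11381617 0.12017286 0.13473259]
top ptr 84 [-0.61689587 -0.37689559 -0.36459601 -0.35303689 -0.34228931] [0.08616354 0.18915935] [0.12227526 0.13197455 0.13608344]
side tab 229 [0.12822846 0.1510578  0.16826921 0.17380099 0.18092108] [0.1906602  0.22177091] [0.11323762 0.1181263  0.13316136]
side ptr 70 [-0.36554551 -0.35513257 -0.34798601 -0.34324104 -0.33110747] [0.08877749 0.16328759] [0.13182315 0.13400634 0.1363196 ]
0.3
```

The crate tilt reads -0.379 with about 1 mrad of noise. The tab is at about 0.13 rad, and the grip is at local (-0.181, -0.060). Next I turn the tool, rise and cross over.

Call:
jog_arm([
  {"rotation": [0,0,0.136],"xyz": [0,0,-0.05],"hand": -1},
  {"rotation": [0,0,0.136],"xyz": [0,0,-0.05],"hand": -1},
  {"rotation": [0,0,0.136],"xyz": [0,0,-0.05],"hand": -1},
  {"rotation": [0,0,0.135],"xyz": [0,0,-0.05],"hand": -1},
  {"rotation": [0,0,0],"xyz": [-0.01,0.06,0],"hand": -1},
  {"rotation": [0,0,0],"xyz": [-0.01,0.06,0],"hand": -1},
  {"rotation": [0,0,0],"xyz": [-0.01,0.06,0],"hand": -1},
  {"rotation": [0,0,0],"xyz": [-0.01,0.06,0],"hand": -1},
  {"rotation": [0,0,0],"xyz": [-0.01,0.06,0],"hand": -1},
  {"rotation": [0,0,0],"xyz": [-0.01,0.06,0],"hand": -1},
  {"rotation": [0,0,0],"xyz": [-0.01,0.06,0],"hand": -1},
  {"rotation": [0,0,0],"xyz": [-0.01,0.06,0],"hand": -1},
], force=15)

```text
clock: 1.8
ee_pos: [0.4156, -0.1418, 0.4116]
tool_rot: [0.054, 0.999, 0.0, 0.001]
contact_force: [1.9, 0.3, 0.3]
width: 0.0874
gripper_force: 0.0
```

```bash
cat >> h.py <<'E'
def tcp(s): 
    from scipy.spatial.transform import Rotation as R
    return local(s["ee_pos"],O,YAW), R.from_quat(s["tool_rot"]).as_matrix()
E
python3 - <<'E'
from h import *
s=get_state();p,R=tcp(s);print(s["clock"],p.round(4),R.round(4),s["qvel"].round(3),s["contact_force"])
print("want axes y",[-np.sin(YAW),np.cos(YAW)])
print("to go (tool)",-(-.189-p[0]),-.060-p[1],-(.319-p[2]))
E
```

```text
1.8 [-0.1929 -0.283   0.4116] [[-9.941e-01  1.081e-01  1.200e-03]
 [ 1.081e-01  9.941e-01  2.000e-04]
 [-1.200e-03  3.000e-04 -1.000e+00]] [ 1.157 -0.101 -0.091 -0.    -0.012 -1.15 ] [1.91340127 0.3359918  0.29348233]
want axes y [np.float64(0.10729307012369815), np.float64(0.9942274373117206)]
to go (tool) -0.0038710544419831294 0.22299621122553287 0.09263898383074226
```

Call:
jog_arm([
  {"rotation": [0,0,0],"xyz": [-0.002,0.058,0],"hand": -1},
  {"rotation": [0,0,0],"xyz": [-0.002,0.058,0],"hand": -1},
  {"rotation": [0,0,0],"xyz": [0,0.058,0],"hand": -1},
  {"rotation": [0,0,0],"xyz": [0,0.049,0],"hand": -1},
  {"rotation": [0,0,0],"xyz": [0,0,0],"hand": -1},
  {"rotation": [0,0,0],"xyz": [0,0,0.03],"hand": -1},
  {"rotation": [0,0,0],"xyz": [0,0,0.03],"hand": -1},
  {"rotation": [0,0,0],"xyz": [0,0,0.032],"hand": -1},
  {"rotation": [0,0,0],"xyz": [0,0,0],"hand": -1},
])

```text
clock: 2.92
ee_pos: [0.4425, 0.0764, 0.3177]
tool_rot: [0.054, 0.999, -0.001, -0.002]
contact_force: [1.0, 0.2, 1.0]
width: 0.0875
gripper_force: 0.0
```

```bash
python3 - <<'E'
from h import *
s=get_state();p,R=tcp(s);print(s["clock"],p.round(4),s["contact_force"])
f=grab_frame("top");print(tilt(f))
g,_=grab_frame("side")
cv2.imwrite("pics/both1.png",np.hstack([f[0][:,100:400],g[:,100:500]])[:,:,::-1])
E
```

```text
2.925 [-0.1895 -0.0632  0.3177] [0.96208874 0.17621654 0.95249692]
(np.float64(-0.3787079220540746), np.float64(0.2644849475740861), np.float64(0.00047560645472873985), np.int64(53))
```

View pics/both1.png

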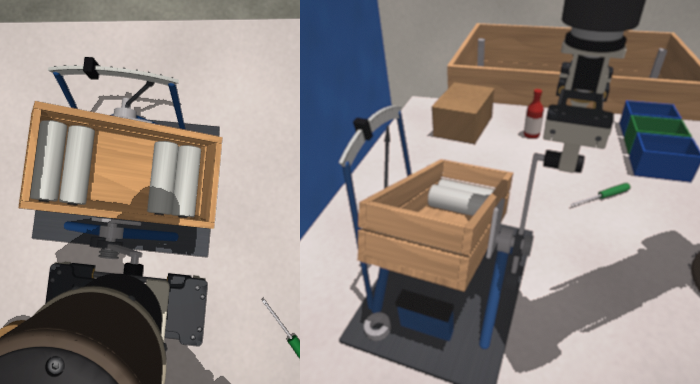

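The left panel shows the gripper straddling the grip and the crate rim clear of it. The right panel shows the fingers on the grip at about (560,160). I'll close now.

Call:
jog_arm([
  {"rotation": [0,0,0],"xyz": [0,0.002,0],"hand": 1},
  {"rotation": [0,0,0],"xyz": [0,0,0],"hand": 1},
  {"rotation": [0,0,0],"xyz": [0,0,0],"hand": 1},
  {"rotation": [0,0,0],"xyz": [0,0,0],"hand": 1},
  {"rotation": [0,0,0],"xyz": [0,0,0],"hand": 1},
  {"rotation": [0,0,0],"xyz": [0,0,0],"hand": 1},
], force=15)

```text
clock: 3.78
ee_pos: [0.4439, 0.0796, 0.3192]
tool_rot: [0.054, 0.999, -0.0, -0.0]
contact_force: [-0.4, -0.2, 0.1]
width: 0.033
gripper_force: 0.0
```

```bash
python3 - <<'E'
from h import *
s=get_state();p,R=tcp(s);print(s["clock"],p.round(4),s["contact_force"],s["width"],s["gripper_force"])
print(R.round(4))
print(tilt(grab_frame("top")))
print("a",np.arcsin(p[1]/.16))
E
```

```text
3.775 [-0.1885 -0.0598  0.3192] [-0.43200348 -0.23003967  0.07007632] 0.03298660289387766 0.0
[[-9.942e-01  1.080e-01 -1.000e-04]
 [ 1.080e-01  9.942e-01 -0.000e+00]
 [ 1.000e-04 -1.000e-04 -1.000e+00]]
(np.float64(-0.38089251868701773), np.float64(0.26467638767591034), np.float64(0.0005234748803986301), np.int64(53))
a -0.38331635749949855
```

Call:
jog_arm([
  {"rotation": [0,0,0],"xyz": [0,0,0],"hand": 1},
  {"rotation": [0,0,0],"xyz": [0,0,0],"hand": 1},
  {"rotation": [0,0,0],"xyz": [0,0,0],"hand": 1},
], force=20)

```text
clock: 4.2
ee_pos: [0.4439, 0.0796, 0.3193]
tool_rot: [0.054, 0.999, -0.0, -0.0]
contact_force: [-0.4, -0.7, 0.6]
width: 0.0022
gripper_force: 0.0
```

```bash
cat > step.py <<'E'
# usage: step.py ROWS_DONE TARGET_Q [NPLAN]   (ROWS_DONE rows of the stored plan were jogged)
import sys,json
from h import *
I,k,c,QR,DT=.078,.6,.03,-.3795,.005
def sim(X,A,clamp=True):
    """X (n,4)=[q,w,G,b]; A (n,steps+1) lever angles; returns states at each step"""
    q,w,G,b=X.T.copy(); out=[]
    for j in range(A.shape[1]-1):
        a=A[:,j+1]; ad=(a-A[:,j])/DT
        w=w+DT*(G*np.sin(q)+k*(a-q)+c*(ad-w)+b)/I; q=q+DT*w
        if clamp: h=q<QR; q=np.where(h,QR,q); w=np.where(h,np.maximum(w,0),w)
        out.append(np.stack([q,w,G,b],1))
    return np.array(out)
def predict(x,P,A):
    e=np.array([1e-4,1e-4,1e-3,1e-4]); n=len(A)-1
    X=sim(np.vstack([x,x+np.diag(e)]),np.tile(A,(5,1)))[-1]
    F=((X[1:]-X[0])/e[:,None]).T; t=n*DT
    return X[0],F@P@F.T+np.diag([1e-7,4e-4,1e-5,1e-5])*t
def knots(a): return np.concatenate([[a[0]]]+[np.linspace(a[i],a[i+1],26)[1:] for i in range(len(a)-1)])
ang=lambda y:np.arcsin(np.clip(y/.16,-.99,.99))
def plan(x,a0,tgt,N=20):
    T=max(.9,abs(tgt-x[0])/.26); t=np.arange(1,N+1)*.125; s=np.clip(t/T,0,1)
    D=tgt-x[0]; v=x[1]*T; M=np.array([[1,1,1],[3,4,5],[6,12,20]])
    cf=np.linalg.solve(M,[D-v,-v,0]); qr=x[0]+v*s+cf[0]*s**3+cf[1]*s**4+cf[2]*s**5
    wr=(v+3*cf[0]*s**2+4*cf[1]*s**3+5*cf[2]*s**4)/T
    aeq=lambda q:q-(x[2]*np.sin(q)+x[3])/k
    def res(Av):
        S=sim(np.tile(x,(len(Av),1)),np.array([knots(np.r_[a0,r]) for r in Av]),False)[24::25]
        q,w=S[...,0].T,S[...,1].T; d1=np.diff(np.c_[np.full(len(Av),a0),Av],axis=1)
        return np.c_[10*(q-qr),3*(w-wr),30*(q+.45*w-tgt)[:,-1:],.5*(Av-aeq(qr)),.3*d1,1.*np.diff(d1,axis=1)],S
    A=aeq(qr)
    for _ in range(4):
        R,_s=res(np.vstack([A,A+np.eye(N)*1e-3])); J=(R[1:]-R[0]).T/1e-3
        A=A-np.linalg.lstsq(J,R[0],rcond=None)[0]
        A=a0+np.cumsum(np.clip(np.diff(np.r_[a0,A]),-.25,.25))
    return A
def main():
    n=int(sys.argv[1]); tgt=float(sys.argv[2]); NP=int(sys.argv[3]) if len(sys.argv)>3 else 6
    try: D=json.load(open("st.json"))
    except FileNotFoundError:
        D=dict(x=[QR,0,1.02,0],P=np.diag([1e-6,1e-8,.01,4e-4]).tolist(),y=-.0598,z=.3192,rows=[])
    if n<0: D["rows"]=[(3*8.5e-3,0)];
    x=np.array(D["x"]);P=np.array(D["P"]);y,z=D["y"],D["z"]
    s=get_state(); p,_=tcp(s)
    if n>0:
        Y=y+np.cumsum(np.r_[0,[r[0] for r in D["rows"][:n]]]); x,P=predict(x,P,knots(ang(Y)))
        y=Y[-1]; z+=sum(r[1] for r in D["rows"][:n])
    print("t %.3f"%s["clock"],"dt ok" if abs(s["clock"]-D.get("t",s["clock"])-.125*n)<.002 else "DT BAD","cmd",round(y,4),round(z,4),"tcp",p[1:].round(4),"f",s["contact_force"].round(1),"w",round(s["width"],4))
    for i in range(2):
        m=tilt(grab_frame("top")); H=np.array([1,0,0,0.]); r=m[0]-x[0]
        S=P[0,0]+1.5e-6; K=P[:,0]/S
        if m[3]>30 and m[2]<.0015: x=x+K*r; P=P-np.outer(K,P[0])
        print("  meas %.4f innov %.4f"%(m[0],r),m[3])
        x,P=predict(x,P,np.full(11,ang(y)))
    print("q %.4f w %.4f G %.3f b %.4f"%tuple(x),"sd",np.sqrt(np.diag(P)).round(4),"a %.3f"%ang(y))
    A=plan(x,ang(y),tgt); rows=[];yy,zz=y,z
    for a in A[:NP]:
        dy=round((.16*np.sin(a)-yy)*2000)/2000; yy+=dy
        dz=round((.17+.16*np.cos(ang(yy))-zz)*2000)/2000; zz+=dz; rows.append((dy,dz))
    S=sim(x[None],knots(ang(y+np.cumsum(np.r_[0,[r[0] for r in rows]])))[None])[24::25,0]
    print("PLAN tool [dy,dz] mm:",[(round(r[0]*1e3,1),round(-r[1]*1e3,1)) for r in rows])
    print("pred q",S[:,0].round(3),"w",S[:,1].round(3),"a",ang(y+np.cumsum([r[0] for r in rows])).round(3))
    D.update(x=x.tolist(),P=P.tolist(),y=y,z=z,rows=rows,t=get_state()["clock"]); json.dump(D,open("st.json","w"))
if __name__=="__main__": main()
E
sed -i '/if n<0/d' step.py
time python3 step.py 0 0.13 8
```

```text
t 4.200 dt ok cmd -0.0598 0.3192 tcp [-0.0598  0.3193] f [-0.4 -0.7  0.6] w 0.0022
  meas -0.3804 innov -0.0009 53
  meas -0.3798 innov -0.0003 53
q -0.3795 w 0.0000 G 1.020 b 0.0000 sd [0.0001 0.0045 0.1    0.02  ] a -0.383
PLAN tool [dy,dz] mm: [(38.5, -9.5), (24.0, -1.5), (-7.0, 0.5), (-3.0, -0.0), (10.5, -0.5), (26.0, 3.0), (38.0, 12.0), (33.5, 21.0)]
pred q [-0.38  -0.38  -0.38  -0.38  -0.38  -0.38  -0.372 -0.329] w [0.    0.    0.    0.    0.    0.    0.155 0.548] a [-0.134  0.017 -0.027 -0.046  0.02   0.184  0.433  0.681]
real	0m2.567s
user	0m1.380s
sys	0m0.138s
```

The fingers closed on nothing, so I'll look.

```bash
rm -f st.json; python3 - <<'E'
from h import *
f=grab_frame("top");g,d=grab_frame("side")
W=world("side",d);L=local(W,O,YAW)
cv2.imwrite("pics/both2.png",np.hstack([cv2.resize(f[0][190:350,150:350],None,fx=1.9,fy=1.9),cv2.resize(g[80:240,290:490],None,fx=1.9,fy=1.9)])[:,:,::-1])
m=(g.max(2)<60)&(L[...,2]>.25)&(abs(L[...,1]+.06)<.08)&(L[...,0]<-.1)
print(L[m].min(0),L[m].max(0),m.sum())
E
```

```text
[-0.23080308 -0.13981838  0.3123762 ] [-0.14371922  0.01998329  0.56055682] 5502
```

View pics/both2.png

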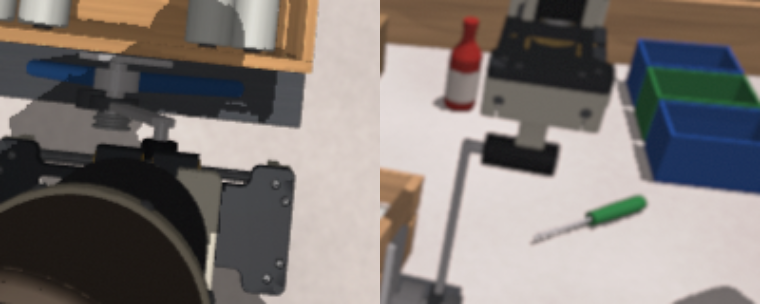

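```bash
python3 - <<'E'
from h import *
s=get_state();print(s["width"],s["gripper_force"],tcp(s)[0])
g,d=grab_frame("side");L=local(world("side",d),O,YAW)
m=(g.max(2)<60)&(L[...,2]<.345)&(L[...,2]>.25)&(abs(L[...,1]+.06)<.08)&(L[...,0]<-.1)
n,l,S,c=cv2.connectedComponentsWithStats(m.astype(np.uint8))
for i in range(1,n):
    if S[i,4]>30:print(S[i],np.percentile(L[l==i],[1,50,99],axis=0).round(4).tolist())
m=(g.min(2)>90)&(L[...,2]<.40)&(L[...,2]>.3)&(abs(L[...,1]+.06)<.08)&(L[...,0]<-.16)&(L[...,0]>-.22)
print("finger",m.sum(),np.percentile(L[m],[1,50,99],axis=0).round(4).tolist())
cv2.imwrite("pics/side3.png",cv2.resize(g[120:190,320:420],None,fx=7,fy=7,interpolation=cv2.INTER_CUBIC)[:,:,::-1])
E
```

```text
0.0002929654578075958 0.0 [-0.18843945 -0.05983163  0.31924974]
[344 151  39  21 518] [[-0.2094, -0.0575, 0.313], [-0.1799, -0.0464, 0.3258], [-0.1529, -0.0432, 0.3341]]
finger 243 [[-0.2129, -0.0648, 0.3089], [-0.1889, -0.0439, 0.3458], [-0.1619, -0.0414, 0.3603]]
```

View pics/side3.png

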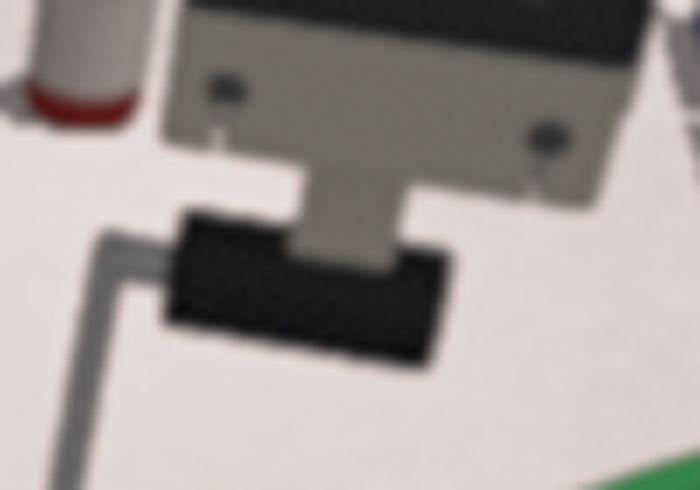

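```bash
python3 - <<'E'
from h import *
g,d=grab_frame("side");L=local(world("side",d),O,YAW)
for col in (366,370,374):
    for v in range(132,176,2): print(col,v,L[v,col].round(4),g[v,col]) if col==370 else None
E
```

```text
370 132 [-0.1812  0.0291  0.4192] [112 107 100]
370 134 [-0.1817  0.0292  0.4165] [113 107 100]
370 136 [-0.1822  0.0286  0.4134] [112 107 100]
370 138 [-0.1828  0.0284  0.4105] [112 107 100]
370 140 [-0.1833  0.0291  0.408 ] [112 107 100]
370 142 [-0.1838  0.0299  0.4056] [112 107 100]
370 144 [-0.1844  0.0276  0.4014] [109 104  96]
370 146 [-0.1869 -0.0424  0.3577] [109 104  96]
370 148 [-0.1876 -0.044   0.3533] [110 104  98]
370 150 [-0.1882 -0.0421  0.351 ] [110 105  98]
370 152 [-0.1889 -0.0433  0.3468] [112 106  99]
370 154 [-0.1895 -0.0431  0.3435] [113 107 100]
370 156 [-0.1902 -0.0438  0.3395] [105 100  94]
370 158 [-0.1911 -0.0493  0.3325] [56 54 51]
370 160 [-0.1918 -0.0491  0.329 ] [26 25 27]
370 162 [-0.1924 -0.0476  0.3263] [29 29 30]
370 164 [-0.193  -0.045   0.3243] [26 25 27]
370 166 [-0.1937 -0.0448  0.3207] [21 22 25]
370 168 [-0.1944 -0.0443  0.3174] [16 14 14]
370 170 [-0.1953 -0.0495  0.3101] [67 63 62]
370 172 [-0.2166 -0.4983  0.0014] [197 184 181]
370 174 [-0.2174 -0.486   0.0025] [224 216 213]
```

The side depth puts the fingertips at z≈0.339, just above the grip top at 0.334. So the tool stands about 38 mm higher than the reported pose, and it closed above the grip. I'll open, go down 38 mm and check before closing.

Call:
jog_arm([
  {"rotation": [0,0,0],"xyz": [0,0,0],"hand": -1},
  {"rotation": [0,0,0],"xyz": [0,0,0],"hand": -1},
  {"rotation": [0,0,0],"xyz": [0,0,0],"hand": -1},
  {"rotation": [0,0,0],"xyz": [0,0,0],"hand": -1},
  {"rotation": [0,0,0],"xyz": [0,0,0],"hand": -1},
  {"rotation": [0,0,0],"xyz": [0,0,0],"hand": -1},
  {"rotation": [0,0,0],"xyz": [0,0,0],"hand": -1},
  {"rotation": [0,0,0],"xyz": [0,0,0.012],"hand": -1},
  {"rotation": [0,0,0],"xyz": [0,0,0.013],"hand": -1},
  {"rotation": [0,0,0],"xyz": [0,0,0.012],"hand": -1},
  {"rotation": [0,0,0],"xyz": [0,0,0],"hand": -1},
])

```text
clock: 5.88
ee_pos: [0.4433, 0.0793, 0.2809]
tool_rot: [0.054, 0.999, -0.001, -0.001]
contact_force: [1.0, 0.2, 0.6]
width: 0.0874
gripper_force: 0.0
```

```bash
python3 - <<'E'
from h import *
s=get_state();print(s["clock"],s["width"],s["contact_force"],tcp(s)[0])
g,d=grab_frame("side");L=local(world("side",d),O,YAW)
for v in range(130,196,2): print(v,L[v,366].round(3),L[v,372].round(3),L[v,378].round(3),g[v,372])
cv2.imwrite("pics/side4.png",cv2.resize(g[100:210,310:440],None,fx=5,fy=5,interpolation=cv2.INTER_CUBIC)[:,:,::-1])
E
```

```text
5.875 0.08744401380822654 [0.99884653 0.23891136 0.60013762] [-0.18901805 -0.06024074  0.28092163]
130 [-0.181 -0.758  0.004] [-0.186 -0.106  0.351] [-0.195 -0.108  0.352] [112 107 100]
132 [-0.177 -0.108  0.345] [-0.187 -0.109  0.346] [-0.196 -0.109  0.347] [111 107 100]
134 [-0.177  0.013  0.407] [-0.185  0.008  0.406] [-0.197 -0.107  0.345] [79 76 71]
136 [-0.178  0.017  0.406] [-0.185  0.015  0.406] [-0.192  0.011  0.406] [30 29 31]
138 [-0.178  0.022  0.406] [-0.185  0.019  0.406] [nan nan nan] [28 30 30]
140 [-0.179  0.025  0.405] [-0.186  0.024  0.406] [-0.193  0.022  0.406] [28 31 32]
142 [-0.179  0.032  0.406] [-0.186  0.029  0.406] [-0.193  0.027  0.406] [29 31 32]
144 [-0.179  0.037  0.406] [-0.187  0.035  0.406] [-0.194  0.031  0.405] [27 28 31]
146 [-0.18   0.037  0.403] [-0.187  0.037  0.405] [-0.194  0.036  0.405] [31 33 35]
148 [-0.18   0.036  0.4  ] [-0.188  0.037  0.402] [-0.195  0.036  0.402] [30 30 32]
150 [-0.181  0.036  0.397] [-0.188  0.038  0.399] [-0.195  0.036  0.399] [29 29 31]
152 [-0.182  0.035  0.393] [-0.189  0.037  0.396] [-0.196  0.035  0.396] [66 64 
[... 1130 characters left out ...]
141]
180 [-0.191  0.001  0.326] [-0.199  0.001  0.327] [-0.243 -0.466 -0.   ] [179 168 164]
182 [-0.192  0.001  0.322] [-0.227 -0.448  0.002] [-0.244 -0.456  0.   ] [200 187 183]
184 [-0.192 -0.001  0.317] [-0.227 -0.439  0.001] [-0.244 -0.443  0.002] [216 202 199]
186 [-0.193 -0.001  0.313] [-0.228 -0.427  0.003] [-0.245 -0.436 -0.   ] [220 208 205]
188 [-0.194 -0.     0.31 ] [-0.229 -0.422 -0.001] [-0.245 -0.423  0.002] [224 216 212]
190 [-0.194 -0.     0.306] [-0.23  -0.408  0.002] [-0.246 -0.416  0.   ] [224 216 212]
192 [-0.195 -0.001  0.302] [-0.23  -0.401  0.001] [-0.247 -0.406  0.001] [223 215 211]
194 [-0.215 -0.384  0.002] [-0.231 -0.393 -0.   ] [-0.247 -0.396  0.001] [222 213 210]
```

View pics/side4.png

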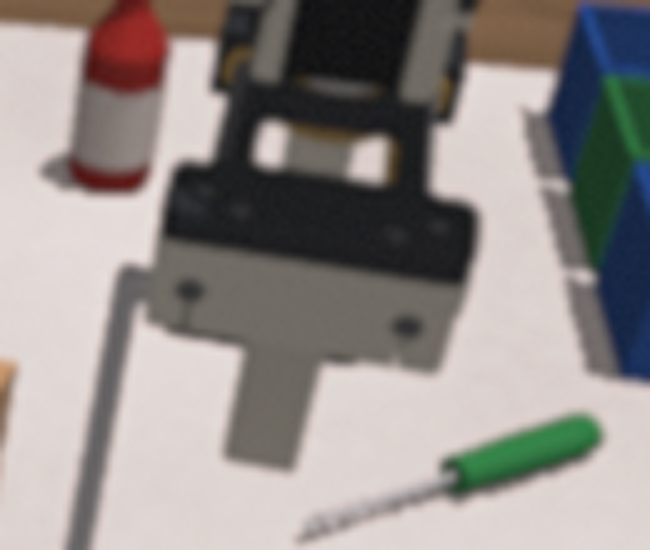

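The picture shows the finger now reaching past the grip, with its tip at z≈0.301 and the lever arm clear of the gripper body. I'll close.

Call:
jog_arm([
  {"rotation": [0,0,0],"xyz": [0,0,0],"hand": 1},
  {"rotation": [0,0,0],"xyz": [0,0,0],"hand": 1},
  {"rotation": [0,0,0],"xyz": [0,0,0],"hand": 1},
  {"rotation": [0,0,0],"xyz": [0,0,0],"hand": 1},
  {"rotation": [0,0,0],"xyz": [0,0,0],"hand": 1},
  {"rotation": [0,0,0],"xyz": [0,0,0],"hand": 1},
  {"rotation": [0,0,0],"xyz": [0,0,0],"hand": 1},
  {"rotation": [0,0,0],"xyz": [0,0,0],"hand": 1},
  {"rotation": [0,0,0],"xyz": [0,0,0],"hand": 1},
], force=20)

```text
clock: 7.05
ee_pos: [0.4439, 0.0796, 0.2822]
tool_rot: [0.054, 0.999, -0.0, -0.0]
contact_force: [0.3, -0.6, -0.9]
width: 0.0294
gripper_force: 20.0
```

```bash
python3 - <<'E'
from h import *
s=get_state();print(s["clock"],s["width"],s["gripper_force"],s["contact_force"],tcp(s)[0],tilt(grab_frame("top")))
g,d=grab_frame("side");L=local(world("side",d),O,YAW)
m=(g.max(2)<60)&(L[...,2]<.345)&(L[...,2]>.29)&(abs(L[...,1]+.06)<.06)&(L[...,0]<-.1)&(L[...,0]>-.23)
print("grip visible",m.sum(),np.percentile(L[m],[1,50,99],axis=0).round(4).tolist())
m=(g.min(2)>80)&(L[...,2]<.345)&(L[...,2]>.27)&(L[...,1]<.02)&(L[...,1]>-.06)&(abs(L[...,0]+.19)<.016)
print("finger",m.sum(),np.percentile(L[m],[1,50,99],axis=0).round(4).tolist())
E
```

```text
7.05 0.029426117751251694 20.000008642673492 [ 0.33406286 -0.5945235  -0.92599591] [-0.18844243 -0.05985906  0.28222793] (np.float64(-0.3799979548794318), np.float64(0.264709511806872), np.float64(0.000673266236502824), np.int64(53))Traceback (most recent call last):
  File "<stdin>", line 5, in <module>
    return _quantile_unchecked(
        a, q, axis, out, overwrite_input, method, keepdims, weights)
    return _ureduce(a,
                    func=_quantile_ureduce_func,
    ...<5 lines>...
                    overwrite_input=overwrite_input,
                    method=method)
    r = func(a, **kwargs)
    result = _quantile(arr,
                       quantiles=q,
    ...<2 lines>...
                       out=out,
                       weights=wgt)
    slices_having_nans = np.isnan(arr[-1, ...])
                                  ~~~^^^^^^^^^
IndexError: index -1 is out of bounds for axis 0 with size 0
```

Call:
jog_arm([
  {"rotation": [0,0,0],"xyz": [0,0.0125,-0.0045],"hand": 1},
  {"rotation": [0,0,0],"xyz": [0,0.0125,-0.0035],"hand": 1},
  {"rotation": [0,0,0],"xyz": [0,0.0125,-0.002],"hand": 1},
  {"rotation": [0,0,0],"xyz": [0,0.0125,-0.001],"hand": 1},
  {"rotation": [0,0,0],"xyz": [0,0.0125,0],"hand": 1},
  {"rotation": [0,0,0],"xyz": [0,0.0125,0.0005],"hand": 1},
])

```text
clock: 7.9
ee_pos: [0.4522, 0.155, 0.2931]
tool_rot: [0.054, 0.999, 0.0, 0.0]
contact_force: [1.7, -1.5, 1.2]
width: 0.0291
gripper_force: 20.0
```

```bash
sed -i 's/"tcp",p\[1:\]/"tcp",(p[1:]+[0,.037])/' step.py
python3 - <<'E'
import json,numpy as np
z=[4.5,3.5,2,1,0,-.5]
json.dump(dict(x=[-.3795,0,1.02,0],P=np.diag([1e-6,1e-8,.01,4e-4]).tolist(),y=-.0598,z=.3192,t=0,rows=[(.0125,a/1e3) for a in z]),open("st.json","w"))
E
python3 step.py 6 0.13 10
```

```text
t 7.900 DT BAD cmd 0.0152 0.3297 tcp [0.016  0.3301] f [ 1.7 -1.5  1.2] w 0.0291
  meas -0.3798 innov -0.0003 53
  meas -0.3806 innov -0.0011 53
q -0.3795 w 0.0000 G 1.020 b 0.0000 sd [0.0001 0.0045 0.1    0.0202] a 0.095
PLAN tool [dy,dz] mm: [(29.0, 6.0), (10.0, 3.0), (0.5, 0.5), (-2.5, -1.0), (-4.0, -1.5), (-6.5, -2.0), (-9.5, -2.0), (-11.5, -2.0), (-11.5, -1.0), (-12.0, -0.5)]
pred q [-0.379 -0.37  -0.349 -0.317 -0.273 -0.219 -0.157 -0.091 -0.024  0.041] w [0.03  0.115 0.213 0.306 0.393 0.466 0.516 0.537 0.533 0.502] a [ 0.28   0.346  0.349  0.332  0.306  0.264  0.203  0.13   0.058 -0.018]
```

Call:
jog_arm([
  {"rotation": [0,0,0],"xyz": [0,0.029,0.006],"hand": 1},
  {"rotation": [0,0,0],"xyz": [0,0.01,0.003],"hand": 1},
  {"rotation": [0,0,0],"xyz": [0,0.0005,0.0005],"hand": 1},
])

```text
clock: 8.38
ee_pos: [0.4566, 0.1947, 0.2837]
tool_rot: [0.053, 0.999, 0.0, 0.0]
contact_force: [-2.2, 1.1, 7.7]
width: 0.0294
gripper_force: 20.0
```

```bash
python3 step.py 3 0.13
```

```text
t 8.375 dt ok cmd 0.0547 0.3202 tcp [0.0559 0.3207] f [-2.2  1.1  7.7] w 0.0294
  meas -0.3778 innov -0.0283 53
  meas -0.3734 innov 0.0022 53
q -0.3708 w 0.0714 G 1.104 b -0.0098 sd [0.0015 0.0131 0.0494 0.0177] a 0.349
PLAN tool [dy,dz] mm: [(-1.0, -0.5), (3.0, 1.0), (1.5, 0.5), (-2.0, -0.5), (-5.5, -2.0), (-8.5, -2.5)]
pred q [-0.36  -0.344 -0.321 -0.287 -0.244 -0.194] w [0.1   0.153 0.227 0.306 0.377 0.428] a [0.342 0.362 0.372 0.359 0.322 0.267]
```

Call:
jog_arm([
  {"rotation": [0,0,0],"xyz": [0,-0.001,-0.0005],"hand": 1},
  {"rotation": [0,0,0],"xyz": [0,0.003,0.001],"hand": 1},
  {"rotation": [0,0,0],"xyz": [0,0.0015,0.0005],"hand": 1},
])

```text
clock: 8.85
ee_pos: [0.4569, 0.1973, 0.2828]
tool_rot: [0.054, 0.999, 0.0, 0.0]
contact_force: [-1.5, -0.2, 6.1]
width: 0.0294
gripper_force: 20.0
```

```bash
python3 step.py 3 0.13
```

```text
t 8.850 dt ok cmd 0.0582 0.3192 tcp [0.0585 0.3198] f [-1.5 -0.2  6.1] w 0.0294
  meas -0.3486 innov -0.0280 54
  meas -0.3419 innov -0.0016 54
q -0.3327 w 0.1842 G 1.107 b -0.0139 sd [0.0014 0.0148 0.0493 0.0178] a 0.372
PLAN tool [dy,dz] mm: [(-8.0, -2.5), (-1.5, -0.5), (-0.5, -0.5), (-4.0, -1.0), (-7.5, -2.0), (-9.5, -2.0)]
pred q [-0.308 -0.279 -0.245 -0.205 -0.158 -0.108] w [0.212 0.245 0.296 0.349 0.388 0.407] a [0.319 0.309 0.306 0.28  0.231 0.171]
```

Call:
jog_arm([
  {"rotation": [0,0,0],"xyz": [0,-0.008,-0.0025],"hand": 1},
  {"rotation": [0,0,0],"xyz": [0,-0.0015,-0.0005],"hand": 1},
  {"rotation": [0,0,0],"xyz": [0,-0.0005,-0.0005],"hand": 1},
])

```text
clock: 9.32
ee_pos: [0.4558, 0.1872, 0.2864]
tool_rot: [0.054, 0.999, 0.0, 0.0]
contact_force: [-0.4, -0.3, 4.7]
width: 0.0294
gripper_force: 20.0
```

```bash
python3 step.py 3 0.13
```

```text
t 9.325 dt ok cmd 0.0482 0.3227 tcp [0.0484 0.3234] f [-0.4 -0.3  4.7] w 0.0294
  meas -0.2645 innov -0.0194 56
  meas -0.2535 innov -0.0010 55
q -0.2407 w 0.2578 G 1.065 b -0.0329 sd [0.0016 0.0178 0.0443 0.0151] a 0.306
PLAN tool [dy,dz] mm: [(-6.5, -2.0), (-2.5, -0.5), (-3.5, -1.0), (-7.0, -1.0), (-10.0, -1.5), (-11.5, -1.0)]
pred q [-0.207 -0.169 -0.127 -0.08  -0.031  0.016] w [0.285 0.318 0.357 0.386 0.39  0.362] a [0.264 0.248 0.225 0.18  0.117 0.045]
```

Call:
jog_arm([
  {"rotation": [0,0,0],"xyz": [0,-0.0065,-0.002],"hand": 1},
  {"rotation": [0,0,0],"xyz": [0,-0.0025,-0.0005],"hand": 1},
  {"rotation": [0,0,0],"xyz": [0,-0.0035,-0.001],"hand": 1},
])

```text
clock: 9.8
ee_pos: [0.4544, 0.1749, 0.2897]
tool_rot: [0.054, 0.999, 0.0, 0.0]
contact_force: [-1.7, -0.4, 4.1]
width: 0.0293
gripper_force: 20.0
```

```bash
python3 step.py 3 0.13
```

```text
t 9.800 dt ok cmd 0.0357 0.3262 tcp [0.036  0.3267] f [-1.7 -0.4  4.1] w 0.0293
  meas -0.1163 innov 0.0103 57
  meas -0.0952 innov 0.0005 57
q -0.0728 w 0.4680 G 1.091 b -0.0230 sd [0.0016 0.0195 0.0292 0.0086] a 0.225
PLAN tool [dy,dz] mm: [(-26.0, -3.5), (-16.0, -0.0), (-9.0, 0.5), (-5.0, 0.5), (-1.5, -0.0), (2.5, -0.0)]
pred q [-0.015  0.036  0.076  0.104  0.12   0.127] w [0.445 0.366 0.271 0.174 0.088 0.028] a [ 0.061 -0.039 -0.096 -0.127 -0.137 -0.121]
```

Speed is 0.47 rad/s and the plan brakes it. I'll run 3 rows.

Call:
jog_arm([
  {"rotation": [0,0,0],"xyz": [0,-0.026,-0.0035],"hand": 1},
  {"rotation": [0,0,0],"xyz": [0,-0.016,0],"hand": 1},
  {"rotation": [0,0,0],"xyz": [0,-0.009,0.0005],"hand": 1},
])

```text
clock: 10.28
ee_pos: [0.4489, 0.1234, 0.2928]
tool_rot: [0.054, 0.999, 0.0, 0.0]
contact_force: [-2.3, 0.0, 5.5]
width: 0.0293
gripper_force: 20.0
```

```bash
python3 step.py 3 0.13
```

```text
t 10.275 dt ok cmd -0.0153 0.3292 tcp [-0.0158  0.3298] f [-2.3  0.   5.5] w 0.0293
  meas 0.1015 innov 0.0253 57
  meas 0.1210 innov 0.0012 57
q 0.1388 w 0.3619 G 1.131 b -0.0101 sd [0.0016 0.0191 0.0165 0.0041] a -0.096
PLAN tool [dy,dz] mm: [(-22.0, 3.5), (-15.5, 4.5), (0.5, -0.0), (15.0, -4.5), (20.5, -3.5), (12.5, -0.5)]
pred q [0.178 0.198 0.195 0.176 0.153 0.137] w [ 0.249  0.068 -0.102 -0.187 -0.167 -0.087] a [-0.235 -0.336 -0.333 -0.235 -0.105 -0.027]
```

Call:
jog_arm([
  {"rotation": [0,0,0],"xyz": [0,-0.022,0.0035],"hand": 1},
  {"rotation": [0,0,0],"xyz": [0,-0.0155,0.0045],"hand": 1},
])

```text
clock: 10.62
ee_pos: [0.4448, 0.0862, 0.2845]
tool_rot: [0.054, 0.999, 0.0, 0.0]
contact_force: [-0.1, 2.0, 3.8]
width: 0.0293
gripper_force: 20.0
```

```bash
python3 step.py 2 0.13
```

```text
t 10.625 dt ok cmd -0.0528 0.3212 tcp [-0.0532  0.3215] f [-0.1  2.   3.8] w 0.0293
  meas 0.2101 innov 0.0123 56
  meas 0.2162 innov 0.0018 56
q 0.2175 w 0.0128 G 1.150 b -0.0049 sd [0.0015 0.0154 0.0115 0.0031] a -0.336
PLAN tool [dy,dz] mm: [(13.5, -4.0), (0.5, -0.0), (2.0, -0.5), (10.0, -2.0), (12.5, -1.5), (6.5, -0.5)]
pred q [0.214 0.204 0.187 0.165 0.145 0.132] w [-0.051 -0.109 -0.164 -0.177 -0.133 -0.065] a [-0.248 -0.245 -0.232 -0.168 -0.089 -0.049]
```

Call:
jog_arm([
  {"rotation": [0,0,0],"xyz": [0,0.0135,-0.004],"hand": 1},
  {"rotation": [0,0,0],"xyz": [0,0.0005,0],"hand": 1},
  {"rotation": [0,0,0],"xyz": [0,0.002,-0.0005],"hand": 1},
])

```text
clock: 11.1
ee_pos: [0.4466, 0.1029, 0.2893]
tool_rot: [0.054, 0.999, 0.0, 0.0]
contact_force: [-3.6, 0.2, 8.0]
width: 0.0294
gripper_force: 20.0
```

```bash
python3 step.py 3 0.13
```

```text
t 11.100 dt ok cmd -0.0368 0.3257 tcp [-0.0364  0.3263] f [-3.6  0.2  8. ] w 0.0294
  meas 0.2057 innov 0.0191 57
  meas 0.2014 innov 0.0011 57
q 0.1952 w -0.1237 G 1.162 b -0.0013 sd [0.0015 0.015  0.0096 0.0032] a -0.232
PLAN tool [dy,dz] mm: [(9.0, -2.0), (4.5, -0.5), (2.5, -0.5), (3.0, -0.5), (2.0, -0.0), (0.5, -0.0)]
pred q [0.179 0.164 0.152 0.141 0.135 0.131] w [-0.125 -0.111 -0.093 -0.069 -0.041 -0.015] a [-0.175 -0.146 -0.13  -0.111 -0.099 -0.096]
```

Call:
jog_arm([
  {"rotation": [0,0,0],"xyz": [0,0.009,-0.002],"hand": 1},
  {"rotation": [0,0,0],"xyz": [0,0.0045,-0.0005],"hand": 1},
  {"rotation": [0,0,0],"xyz": [0,0.0025,-0.0005],"hand": 1},
])

```text
clock: 11.58
ee_pos: [0.4484, 0.1191, 0.2923]
tool_rot: [0.054, 0.999, 0.0, 0.0]
contact_force: [-2.8, 1.0, 7.9]
width: 0.0296
gripper_force: 20.0
```

```bash
python3 step.py 3 0.13
```

```text
t 11.575 dt ok cmd -0.0208 0.3287 tcp [-0.0201  0.3293] f [-2.8  1.   7.9] w 0.0296
  meas 0.1657 innov 0.0140 56
  meas 0.1629 innov -0.0006 56
q 0.1615 w -0.0277 G 1.165 b 0.0010 sd [0.0014 0.0149 0.0096 0.0034] a -0.130
PLAN tool [dy,dz] mm: [(-5.0, 1.0), (-0.5, -0.0), (2.5, -0.5), (3.0, -0.5), (2.5, -0.5), (1.0, -0.0)]
pred q [0.158 0.153 0.146 0.139 0.134 0.131] w [-0.035 -0.05  -0.056 -0.05  -0.035 -0.018] a [-0.162 -0.165 -0.149 -0.13  -0.115 -0.108]
```

Call:
jog_arm([
  {"rotation": [0,0,0],"xyz": [0,-0.005,0.001],"hand": 1},
  {"rotation": [0,0,0],"xyz": [0,-0.0005,0],"hand": 1},
  {"rotation": [0,0,0],"xyz": [0,0.0025,-0.0005],"hand": 1},
])

```text
clock: 12.05
ee_pos: [0.448, 0.1157, 0.2918]
tool_rot: [0.054, 0.999, 0.0, 0.0]
contact_force: [-2.1, 0.4, 6.8]
width: 0.0296
gripper_force: 20.0
```

```bash
sed -i 's/\[1e-7,4e-4,1e-5,1e-5\]/[1e-7,4e-4,1e-6,2e-4]/' step.py; python3 step.py 3 0.13
```

```text
t 12.050 dt ok cmd -0.0238 0.3282 tcp [-0.0235  0.3288] f [-2.1  0.4  6.8] w 0.0296
  meas 0.1486 innov 0.0026 57
  meas 0.1458 innov -0.0004 57
q 0.1433 w -0.0545 G 1.165 b 0.0014 sd [0.0015 0.0181 0.0096 0.0101] a -0.149
PLAN tool [dy,dz] mm: [(4.0, -0.5), (2.0, -0.5), (0.5, -0.0), (-0.5, -0.0), (-1.0, 0.5), (-1.0, -0.0)]
pred q [0.137 0.132 0.13  0.129 0.13  0.13 ] w [-0.045 -0.028 -0.012  0.     0.006  0.006] a [-0.124 -0.111 -0.108 -0.111 -0.118 -0.124]
```

Settled near the target. I'll hold with 3-row cycles.

Call:
jog_arm([
  {"rotation": [0,0,0],"xyz": [0,0.004,-0.0005],"hand": 1},
  {"rotation": [0,0,0],"xyz": [0,0.002,-0.0005],"hand": 1},
  {"rotation": [0,0,0],"xyz": [0,0.0005,0],"hand": 1},
])

```text
clock: 12.52
ee_pos: [0.4487, 0.1225, 0.2927]
tool_rot: [0.054, 0.999, 0.0, 0.0]
contact_force: [-2.5, -1.0, 6.9]
width: 0.0294
gripper_force: 20.0
```

```bash
python3 step.py 3 0.13
```

```text
t 12.525 dt ok cmd -0.0173 0.3292 tcp [-0.0167  0.3297] f [-2.5 -1.   6.9] w 0.0294
  meas 0.1332 innov 0.0034 57
  meas 0.1337 innov 0.0001 57
q 0.1344 w 0.0202 G 1.165 b 0.0033 sd [0.0017 0.0213 0.0097 0.0106] a -0.108
PLAN tool [dy,dz] mm: [(-5.0, 1.0), (-2.0, -0.0), (1.0, -0.0), (1.5, -0.5), (1.5, -0.0), (1.0, -0.0)]
pred q [0.137 0.138 0.137 0.134 0.132 0.131] w [ 0.015 -0.002 -0.014 -0.018 -0.015 -0.008] a [-0.14  -0.152 -0.146 -0.137 -0.127 -0.121]
```

Call:
jog_arm([
  {"rotation": [0,0,0],"xyz": [0,-0.005,0.001],"hand": 1},
  {"rotation": [0,0,0],"xyz": [0,-0.002,0],"hand": 1},
  {"rotation": [0,0,0],"xyz": [0,0.001,0],"hand": 1},
  {"rotation": [0,0,0],"xyz": [0,0.0015,-0.0005],"hand": 1},
])

```text
clock: 13.12
ee_pos: [0.4482, 0.1178, 0.2921]
tool_rot: [0.054, 0.999, 0.0, 0.0]
contact_force: [-2.5, -0.3, 7.4]
width: 0.0297
gripper_force: 20.0
```

```bash
python3 step.py 4 0.13
```

```text
t 13.125 dt ok cmd -0.0218 0.3287 tcp [-0.0214  0.3291] f [-2.5 -0.3  7.4] w 0.0297
  meas 0.1233 innov -0.0111 57
  meas 0.1195 innov -0.0007 57
q 0.1159 w -0.0801 G 1.165 b -0.0010 sd [0.0017 0.0227 0.0097 0.0115] a -0.137
PLAN tool [dy,dz] mm: [(10.5, -1.0), (5.0, -0.0), (-1.5, -0.0), (-5.5, 0.5), (-6.0, 0.5), (-3.5, 0.5)]
pred q [0.107 0.104 0.108 0.115 0.123 0.129] w [-0.051  0.003  0.049  0.068  0.057  0.031] a [-0.071 -0.039 -0.049 -0.083 -0.121 -0.143]
```

Call:
jog_arm([
  {"rotation": [0,0,0],"xyz": [0,0.0105,-0.001],"hand": 1},
  {"rotation": [0,0,0],"xyz": [0,0.005,0],"hand": 1},
  {"rotation": [0,0,0],"xyz": [0,-0.0015,0],"hand": 1},
])

```text
clock: 13.6
ee_pos: [0.4499, 0.1322, 0.2934]
tool_rot: [0.054, 0.999, 0.0, 0.0]
contact_force: [-3.6, 0.5, 8.2]
width: 0.0295
gripper_force: 20.0
```

```bash
python3 step.py 3 0.13
```

```text
t 13.600 dt ok cmd -0.0078 0.3297 tcp [-0.0069  0.3304] f [-3.6  0.5  8.2] w 0.0295
  meas 0.1150 innov 0.0074 57
  meas 0.1190 innov -0.0007 57
q 0.1249 w 0.1240 G 1.165 b 0.0018 sd [0.0017 0.0223 0.0097 0.0107] a -0.049
PLAN tool [dy,dz] mm: [(-17.5, 1.5), (-7.0, 1.5), (0.5, -0.0), (5.0, -1.0), (6.0, -1.0), (4.0, -0.5)]
pred q [0.139 0.148 0.148 0.143 0.137 0.132] w [ 0.096  0.033 -0.023 -0.051 -0.048 -0.026] a [-0.159 -0.203 -0.2   -0.168 -0.13  -0.105]
```

Call:
jog_arm([
  {"rotation": [0,0,0],"xyz": [0,-0.0175,0.0015],"hand": 1},
  {"rotation": [0,0,0],"xyz": [0,-0.007,0.0015],"hand": 1},
  {"rotation": [0,0,0],"xyz": [0,0.0005,0],"hand": 1},
])

```text
clock: 14.08
ee_pos: [0.4471, 0.1073, 0.2903]
tool_rot: [0.054, 0.999, 0.0, 0.0]
contact_force: [-3.1, 0.2, 7.9]
width: 0.0293
gripper_force: 20.0
```

```bash
python3 step.py 3 0.13
```

```text
t 14.075 dt ok cmd -0.0318 0.3267 tcp [-0.032   0.3273] f [-3.1  0.2  7.9] w 0.0293
  meas 0.1375 innov -0.0106 57
  meas 0.1336 innov 0.0002 57
q 0.1280 w -0.1247 G 1.165 b -0.0031 sd [0.0017 0.0217 0.0097 0.0106] a -0.200
PLAN tool [dy,dz] mm: [(20.5, -3.0), (8.0, -0.5), (-1.5, 0.5), (-6.5, -0.0), (-7.0, 0.5), (-4.0, 1.0)]
pred q [0.113 0.106 0.108 0.115 0.123 0.129] w [-0.093 -0.021  0.042  0.069  0.061  0.035] a [-0.071 -0.021 -0.03  -0.071 -0.115 -0.14 ]
```

Call:
jog_arm([
  {"rotation": [0,0,0],"xyz": [0,0.0205,-0.003],"hand": 1},
  {"rotation": [0,0,0],"xyz": [0,0.008,-0.0005],"hand": 1},
  {"rotation": [0,0,0],"xyz": [0,-0.0015,0.0005],"hand": 1},
])

```text
clock: 14.55
ee_pos: [0.4502, 0.1354, 0.2934]
tool_rot: [0.054, 0.999, 0.0, 0.0]
contact_force: [-4.5, 2.0, 10.6]
width: 0.0297
gripper_force: 20.0
```

```bash
sed -i 's/^I,k,c,QR,DT=.078/I,k,c,QR,DT=.070/' step.py; python3 step.py 3 0.13
```

```text
t 14.550 dt ok cmd -0.0048 0.3297 tcp [-0.0037  0.3304] f [-4.5  2.  10.6] w 0.0297
  meas 0.1166 innov 0.0060 57
  meas 0.1207 innov -0.0012 57
q 0.1276 w 0.1456 G 1.165 b -0.0017 sd [0.0017 0.0226 0.0098 0.0105] a -0.030
PLAN tool [dy,dz] mm: [(-20.5, 1.5), (-8.5, 2.0), (1.5, -0.5), (5.5, -1.0), (7.0, -1.0), (4.5, -0.5)]
pred q [0.145 0.154 0.154 0.147 0.139 0.133] w [ 0.113  0.032 -0.035 -0.067 -0.06  -0.03 ] a [-0.159 -0.213 -0.203 -0.168 -0.124 -0.096]
```

Call:
jog_arm([
  {"rotation": [0,0,0],"xyz": [0,-0.0205,0.0015],"hand": 1},
  {"rotation": [0,0,0],"xyz": [0,-0.0085,0.002],"hand": 1},
  {"rotation": [0,0,0],"xyz": [0,0.0015,-0.0005],"hand": 1},
  {"rotation": [0,0,0],"xyz": [0,0.0055,-0.001],"hand": 1},
])

```text
clock: 15.15
ee_pos: [0.4477, 0.1124, 0.2912]
tool_rot: [0.054, 0.999, 0.0, 0.0]
contact_force: [-2.7, -0.3, 8.6]
width: 0.0295
gripper_force: 20.0
```

```bash
sed -i 's/T=max(.9,/T=max(1.4,/' step.py; python3 step.py 4 0.13
```

```text
t 15.150 dt ok cmd -0.0268 0.3277 tcp [-0.0268  0.3282] f [-2.7 -0.3  8.6] w 0.0295
  meas 0.1397 innov -0.0072 57
  meas 0.1351 innov 0.0006 57
q 0.1290 w -0.1270 G 1.165 b -0.0032 sd [0.0018 0.0237 0.0098 0.0114] a -0.168
PLAN tool [dy,dz] mm: [(11.5, -1.5), (5.5, -0.5), (2.5, -0.0), (0.0, -0.0), (-1.5, -0.0), (-2.5, -0.0)]
pred q [0.113 0.102 0.095 0.094 0.098 0.105] w [-0.113 -0.074 -0.029  0.012  0.043  0.062] a [-0.096 -0.061 -0.046 -0.046 -0.055 -0.071]
```

Gentler plan. Tilt stays well inside the band. I'll run 4 rows.

Call:
jog_arm([
  {"rotation": [0,0,0],"xyz": [0,0.0115,-0.0015],"hand": 1},
  {"rotation": [0,0,0],"xyz": [0,0.0055,-0.0005],"hand": 1},
  {"rotation": [0,0,0],"xyz": [0,0.0025,0],"hand": 1},
])

```text
clock: 15.62
ee_pos: [0.4499, 0.1325, 0.2934]
tool_rot: [0.054, 0.999, 0.0, 0.0]
contact_force: [-4.0, -0.3, 9.8]
width: 0.0293
gripper_force: 20.0
```

```bash
python3 step.py 3 0.13
```

```text
t 15.625 dt ok cmd -0.0073 0.3297 tcp [-0.0066  0.3304] f [-4.  -0.3  9.8] w 0.0293
  meas 0.1117 innov 0.0165 57
  meas 0.1139 innov -0.0006 57
q 0.1182 w 0.0945 G 1.165 b 0.0037 sd [0.0018 0.0232 0.0098 0.0106] a -0.046
PLAN tool [dy,dz] mm: [(-13.0, 1.0), (-5.0, 0.5), (-1.0, 0.5), (0.0, -0.0), (0.5, -0.0), (1.0, -0.5)]
pred q [0.131 0.14  0.146 0.149 0.149 0.147] w [ 0.091  0.062  0.033  0.01  -0.008 -0.02 ] a [-0.127 -0.159 -0.165 -0.165 -0.162 -0.156]
```

Call:
jog_arm([
  {"rotation": [0,0,0],"xyz": [0,-0.013,0.001],"hand": 1},
  {"rotation": [0,0,0],"xyz": [0,-0.005,0.0005],"hand": 1},
  {"rotation": [0,0,0],"xyz": [0,-0.001,0.0005],"hand": 1},
])

```text
clock: 16.1
ee_pos: [0.4477, 0.1129, 0.2913]
tool_rot: [0.054, 0.999, 0.0, 0.0]
contact_force: [-4.3, -0.3, 10.2]
width: 0.0293
gripper_force: 20.0
```

```bash
python3 step.py 3 0.13
```

```text
t 16.100 dt ok cmd -0.0263 0.3277 tcp [-0.0264  0.3283] f [-4.3 -0.3 10.2] w 0.0293
  meas 0.1266 innov -0.0195 57
  meas 0.1241 innov 0.0005 57
q 0.1198 w -0.0929 G 1.166 b -0.0045 sd [0.0017 0.0226 0.0098 0.0105] a -0.165
PLAN tool [dy,dz] mm: [(12.0, -1.5), (5.0, -0.5), (1.0, -0.0), (0.0, -0.0), (-1.5, -0.0), (-2.5, -0.0)]
pred q [0.108 0.1   0.096 0.096 0.101 0.107] w [-0.084 -0.049 -0.013  0.02   0.044  0.056] a [-0.089 -0.058 -0.052 -0.052 -0.061 -0.077]
```

Call:
jog_arm([
  {"rotation": [0,0,0],"xyz": [0,0.012,-0.0015],"hand": 1},
  {"rotation": [0,0,0],"xyz": [0,0.005,-0.0005],"hand": 1},
  {"rotation": [0,0,0],"xyz": [0,0.001,0],"hand": 1},
])

```text
clock: 16.58
ee_pos: [0.4498, 0.1315, 0.2933]
tool_rot: [0.054, 0.999, 0.0, 0.0]
contact_force: [-5.0, 0.8, 9.4]
width: 0.0295
gripper_force: 20.0
```

```bash
python3 step.py 3 0.13
```

```text
t 16.575 dt ok cmd -0.0083 0.3297 tcp [-0.0076  0.3303] f [-5.   0.8  9.4] w 0.0295
  meas 0.1114 innov 0.0155 57
  meas 0.1140 innov -0.0007 57
q 0.1185 w 0.0971 G 1.166 b 0.0017 sd [0.0017 0.0225 0.0099 0.0105] a -0.052
PLAN tool [dy,dz] mm: [(-12.0, 1.0), (-4.5, 0.5), (-1.5, 0.5), (0.0, -0.0), (0.5, -0.0), (1.5, -0.5)]
pred q [0.131 0.141 0.146 0.148 0.147 0.144] w [ 0.09   0.061  0.03   0.003 -0.019 -0.033] a [-0.127 -0.156 -0.165 -0.165 -0.162 -0.152]
```

Call:
jog_arm([
  {"rotation": [0,0,0],"xyz": [0,-0.012,0.001],"hand": 1},
  {"rotation": [0,0,0],"xyz": [0,-0.0045,0.0005],"hand": 1},
  {"rotation": [0,0,0],"xyz": [0,-0.0015,0.0005],"hand": 1},
])

```text
clock: 17.05
ee_pos: [0.4477, 0.1129, 0.2913]
tool_rot: [0.054, 0.999, 0.0, 0.0]
contact_force: [-3.8, -0.0, 9.8]
width: 0.0294
gripper_force: 20.0
```

```bash
python3 step.py 3 0.13
```

```text
t 17.050 dt ok cmd -0.0263 0.3277 tcp [-0.0264  0.3283] f [-3.8 -0.   9.8] w 0.0294
  meas 0.1307 innov -0.0155 57
  meas 0.1278 innov -0.0005 57
q 0.1243 w -0.0837 G 1.166 b -0.0058 sd [0.0017 0.0225 0.0099 0.0105] a -0.165
PLAN tool [dy,dz] mm: [(11.5, -1.5), (4.5, -0.5), (1.0, -0.0), (-0.5, -0.0), (-1.0, -0.0), (-2.0, -0.0)]
pred q [0.114 0.106 0.103 0.103 0.107 0.113] w [-0.075 -0.043 -0.01   0.017  0.039  0.052] a [-0.093 -0.064 -0.058 -0.061 -0.068 -0.08 ]
```

Call:
jog_arm([
  {"rotation": [0,0,0],"xyz": [0,0.0115,-0.0015],"hand": 1},
  {"rotation": [0,0,0],"xyz": [0,0.0045,-0.0005],"hand": 1},
  {"rotation": [0,0,0],"xyz": [0,0.001,0],"hand": 1},
])

```text
clock: 17.52
ee_pos: [0.4497, 0.1305, 0.2933]
tool_rot: [0.054, 0.999, 0.0, 0.0]
contact_force: [-3.8, 0.3, 9.8]
width: 0.029
gripper_force: 20.0
```

```bash
python3 step.py 3 0.13
```

```text
t 17.525 dt ok cmd -0.0093 0.3297 tcp [-0.0086  0.3303] f [-3.8  0.3  9.8] w 0.029
  meas 0.1210 innov 0.0182 57
  meas 0.1237 innov -0.0013 57
q 0.1290 w 0.1086 G 1.166 b 0.0008 sd [0.0017 0.0225 0.0099 0.0105] a -0.058
PLAN tool [dy,dz] mm: [(-12.5, 1.0), (-5.5, 1.0), (-1.5, 0.5), (0.0, -0.0), (1.0, -0.5), (2.0, -0.0)]
pred q [0.143 0.153 0.159 0.161 0.158 0.154] w [ 0.101  0.066  0.028 -0.004 -0.029 -0.044] a [-0.137 -0.171 -0.181 -0.181 -0.175 -0.162]
```

Call:
jog_arm([
  {"rotation": [0,0,0],"xyz": [0,-0.0125,0.001],"hand": 1},
  {"rotation": [0,0,0],"xyz": [0,-0.0055,0.001],"hand": 1},
  {"rotation": [0,0,0],"xyz": [0,-0.0015,0.0005],"hand": 1},
])

```text
clock: 18.0
ee_pos: [0.4474, 0.1104, 0.2908]
tool_rot: [0.054, 0.999, 0.0, 0.0]
contact_force: [-3.5, -1.1, 10.7]
width: 0.0299
gripper_force: 20.0
```

```bash
python3 step.py 3 0.13
```

```text
t 18.000 dt ok cmd -0.0288 0.3272 tcp [-0.0289  0.3278] f [-3.5 -1.1 10.7] w 0.0299
  meas 0.1460 innov -0.0132 57
  meas 0.1442 innov 0.0001 57
q 0.1410 w -0.0722 G 1.166 b -0.0050 sd [0.0017 0.0225 0.0099 0.0105] a -0.181
PLAN tool [dy,dz] mm: [(10.5, -2.0), (3.5, -0.0), (1.0, -0.0), (0.0, -0.0), (-0.5, -0.0), (-0.5, -0.0)]
pred q [0.132 0.124 0.12  0.118 0.118 0.12 ] w [-0.069 -0.047 -0.025 -0.006  0.008  0.019] a [-0.115 -0.093 -0.086 -0.086 -0.089 -0.093]
```

Call:
jog_arm([
  {"rotation": [0,0,0],"xyz": [0,0.0105,-0.002],"hand": 1},
  {"rotation": [0,0,0],"xyz": [0,0.0035,0],"hand": 1},
  {"rotation": [0,0,0],"xyz": [0,0.001,0],"hand": 1},
])

```text
clock: 18.48
ee_pos: [0.4492, 0.1259, 0.293]
tool_rot: [0.054, 0.999, 0.0, 0.0]
contact_force: [-3.9, -0.0, 9.9]
width: 0.029
gripper_force: 20.0
```

```bash
python3 step.py 3 0.13; python3 - <<'E'
from h import *
import json
# offline check of the tab angle against the pointer seen in the side view is not needed to advance time
E
```

```text
t 18.475 dt ok cmd -0.0138 0.3292 tcp [-0.0132  0.33  ] f [-3.9 -0.   9.9] w 0.029
  meas 0.1359 innov 0.0160 57
  meas 0.1370 innov -0.0016 57
q 0.1406 w 0.0710 G 1.166 b 0.0004 sd [0.0017 0.0225 0.0099 0.0105] a -0.086
PLAN tool [dy,dz] mm: [(-9.0, 1.0), (-4.0, 0.5), (-1.0, -0.0), (0.5, -0.0), (1.0, -0.0), (2.0, -0.5)]
pred q [0.15  0.156 0.159 0.159 0.156 0.151] w [ 0.065  0.038  0.009 -0.014 -0.032 -0.039] a [-0.143 -0.168 -0.175 -0.171 -0.165 -0.152]
```

Call:
jog_arm([
  {"rotation": [0,0,0],"xyz": [0,-0.009,0.001],"hand": 1},
  {"rotation": [0,0,0],"xyz": [0,-0.004,0.0005],"hand": 1},
  {"rotation": [0,0,0],"xyz": [0,-0.001,0],"hand": 1},
])

```text
clock: 18.95
ee_pos: [0.4475, 0.1115, 0.2911]
tool_rot: [0.054, 0.999, 0.0, 0.0]
contact_force: [-2.7, -0.5, 7.3]
width: 0.0298
gripper_force: 20.0
```

```bash
sed -i 's/N=20)/N=28)/; s/\/.26)/\/.18)/' step.py; python3 step.py 3 -0.375
```

```text
t 18.950 dt ok cmd -0.0278 0.3277 tcp [-0.0277  0.3281] f [-2.7 -0.5  7.3] w 0.0298
  meas 0.1477 innov -0.0114 57
  meas 0.1460 innov 0.0007 57
q 0.1426 w -0.0720 G 1.166 b -0.0040 sd [0.0017 0.0225 0.01   0.0105] a -0.175
PLAN tool [dy,dz] mm: [(17.0, -2.0), (-12.0, 1.5), (-7.5, 1.0), (3.5, -0.5), (6.0, -1.0), (6.0, -0.5)]
pred q [0.136 0.133 0.125 0.107 0.083 0.054] w [-0.018 -0.035 -0.108 -0.172 -0.215 -0.243] a [-0.068 -0.143 -0.191 -0.168 -0.13  -0.093]
```

Call:
jog_arm([
  {"rotation": [0,0,0],"xyz": [0,0.017,-0.002],"hand": 1},
  {"rotation": [0,0,0],"xyz": [0,-0.012,0.0015],"hand": 1},
  {"rotation": [0,0,0],"xyz": [0,-0.0075,0.001],"hand": 1},
])

```text
clock: 19.42
ee_pos: [0.4474, 0.1092, 0.2907]
tool_rot: [0.054, 0.999, 0.0, 0.0]
contact_force: [-1.8, 0.1, 6.1]
width: 0.0295
gripper_force: 20.0
```

```bash
python3 step.py 3 -0.375
```

```text
t 19.425 dt ok cmd -0.0303 0.3272 tcp [-0.03    0.3277] f [-1.8  0.1  6.1] w 0.0295
  meas 0.1374 innov 0.0125 57
  meas 0.1354 innov 0.0015 57
q 0.1308 w -0.0939 G 1.166 b 0.0034 sd [0.0017 0.0225 0.01   0.0105] a -0.191
PLAN tool [dy,dz] mm: [(19.5, -2.5), (-12.0, 1.5), (-6.5, 1.0), (4.0, -1.0), (7.0, -1.0), (5.5, -0.5)]
pred q [0.121 0.116 0.105 0.084 0.058 0.027] w [-0.04  -0.059 -0.13  -0.191 -0.228 -0.254] a [-0.068 -0.143 -0.184 -0.159 -0.115 -0.08 ]
```

Call:
jog_arm([
  {"rotation": [0,0,0],"xyz": [0,0.0195,-0.0025],"hand": 1},
  {"rotation": [0,0,0],"xyz": [0,-0.012,0.0015],"hand": 1},
  {"rotation": [0,0,0],"xyz": [0,-0.0065,0.001],"hand": 1},
  {"rotation": [0,0,0],"xyz": [0,0.004,-0.001],"hand": 1},
])

```text
clock: 20.02
ee_pos: [0.4479, 0.1139, 0.2915]
tool_rot: [0.055, 0.999, 0.0, 0.0]
contact_force: [-1.7, 0.4, 4.9]
width: 0.0293
gripper_force: 20.0
```

```bash
python3 - <<'E'
s=open("step.py").read()
s=s.replace("    D=tgt-x[0]; v=x[1]*T;","    D=tgt-x[0]; v=x[1]*T; h=.5*T*T*np.clip((x[2]*np.sin(x[0])+k*(a0-x[0])-c*x[1]+x[3])/I,-.4,.4);")
s=s.replace("[D-v,-v,0]); qr=x[0]+v*s+","[D-v-h,-v-2*h,-2*h]); qr=x[0]+v*s+h*s**2+").replace("wr=(v+3*","wr=(v+2*h*s+3*")
open("step.py","w").write(s)
E
python3 step.py 4 -0.375
```

```text
t 20.025 dt ok cmd -0.0253 0.3282 tcp [-0.0254  0.3285] f [-1.7  0.4  4.9] w 0.0293
  meas 0.0854 innov 0.0012 58
  meas 0.0766 innov 0.0013 57
q 0.0650 w -0.2377 G 1.166 b 0.0052 sd [0.0018 0.0237 0.01   0.0114] a -0.159
PLAN tool [dy,dz] mm: [(33.5, -1.5), (-40.0, 3.0), (13.5, -2.5), (29.0, -0.5), (14.0, 1.5), (3.5, 0.5)]
pred q [ 0.04   0.018 -0.023 -0.069 -0.105 -0.13 ] w [-0.128 -0.271 -0.375 -0.336 -0.24  -0.151] a [ 0.051 -0.2   -0.115  0.067  0.155  0.177]
```

```bash
python3 - <<'E'
s=open("step.py").read()
s=s.replace("range(2):\n        m=tilt","range(int(__import__('os').environ.get('NF','2'))):\n        m=tilt")
s=s.replace(".3*d1,1.*np.diff",".5*d1,3.*np.diff").replace("range(4):\n        R,_s","range(8):\n        R,_s")
s=s.replace("        A=a0+np.cumsum(np.clip(np.diff(np.r_[a0,A]),-.25,.25))\n","")
s=s.replace("/.18); t=np","/.22); N=min(int(T/.125)+4,N); t=np")
open("step.py","w").write(s)
E
NF=0 python3 step.py 0 -0.375
```

```text
t 20.125 dt ok cmd -0.0253 0.3282 tcp [-0.025   0.3285] f [-1.5 -0.5  7.3] w 0.0296
q 0.0650 w -0.2377 G 1.166 b 0.0052 sd [0.0018 0.0237 0.01   0.0114] a -0.159
PLAN tool [dy,dz] mm: [(8.0, -1.0), (7.5, -0.5), (7.0, -0.5), (8.0, 0.5), (8.0, -0.0), (8.0, 1.0)]
pred q [ 0.032 -0.006 -0.046 -0.089 -0.132 -0.175] w [-0.285 -0.315 -0.336 -0.345 -0.344 -0.331] a [-0.108 -0.061 -0.018  0.033  0.083  0.133]
```

Much smoother. I'll run 3 rows.

Call:
jog_arm([
  {"rotation": [0,0,0],"xyz": [0,0.008,-0.001],"hand": 1},
  {"rotation": [0,0,0],"xyz": [0,0.0075,-0.0005],"hand": 1},
  {"rotation": [0,0,0],"xyz": [0,0.007,-0.0005],"hand": 1},
])

```text
clock: 20.5
ee_pos: [0.4504, 0.1368, 0.2935]
tool_rot: [0.054, 0.999, 0.0, 0.0]
contact_force: [-1.9, -0.4, 4.9]
width: 0.0293
gripper_force: 20.0
```

```bash
python3 step.py 3 -0.375
```

```text
t 20.500 dt ok cmd -0.0028 0.3302 tcp [-0.0023  0.3305] f [-1.9 -0.4  4.9] w 0.0293
  meas -0.0374 innov 0.0090 57
  meas -0.0524 innov 0.0001 58
q -0.0683 w -0.3256 G 1.166 b 0.0096 sd [0.0018 0.0233 0.01   0.0105] a -0.018
PLAN tool [dy,dz] mm: [(7.0, 0.5), (9.0, -0.0), (10.0, 1.5), (9.5, 1.5), (8.5, 2.0), (6.5, 2.0)]
pred q [-0.111 -0.156 -0.202 -0.245 -0.284 -0.315] w [-0.355 -0.368 -0.359 -0.33  -0.282 -0.224] a [0.026 0.083 0.146 0.206 0.26  0.303]
```

Call:
jog_arm([
  {"rotation": [0,0,0],"xyz": [0,0.007,0.0005],"hand": 1},
  {"rotation": [0,0,0],"xyz": [0,0.009,0],"hand": 1},
  {"rotation": [0,0,0],"xyz": [0,0.01,0.0015],"hand": 1},
])

```text
clock: 20.98
ee_pos: [0.4533, 0.1628, 0.2918]
tool_rot: [0.054, 0.999, 0.0, 0.0]
contact_force: [-2.6, 0.2, 8.8]
width: 0.0294
gripper_force: 20.0
```

```bash
python3 step.py 3 -0.375
```

```text
t 20.975 dt ok cmd 0.0232 0.3282 tcp [0.0238 0.3288] f [-2.6  0.2  8.8] w 0.0294
  meas -0.2031 innov -0.0010 56
  meas -0.2220 innov -0.0006 56
q -0.2410 w -0.3894 G 1.166 b 0.0085 sd [0.0017 0.0227 0.0099 0.0105] a 0.146
PLAN tool [dy,dz] mm: [(12.5, 2.0), (13.0, 4.0), (10.0, 3.5), (6.0, 2.5), (1.0, 0.5), (-2.5, -1.5)]
pred q [-0.289 -0.334 -0.369 -0.377 -0.363 -0.336] w [-0.38  -0.326 -0.239  0.06   0.165  0.265] a [0.225 0.309 0.376 0.416 0.423 0.406]
```

Call:
jog_arm([
  {"rotation": [0,0,0],"xyz": [0,0.0125,0.002],"hand": 1},
  {"rotation": [0,0,0],"xyz": [0,0.013,0.004],"hand": 1},
  {"rotation": [0,0,0],"xyz": [0,0.01,0.0035],"hand": 1},
])

```text
clock: 21.45
ee_pos: [0.4571, 0.1985, 0.282]
tool_rot: [0.054, 0.999, 0.0, 0.0]
contact_force: [-1.5, -1.1, 6.5]
width: 0.0295
gripper_force: 20.0
```

```bash
python3 step.py 3 -0.38
```

```text
t 21.450 dt ok cmd 0.0587 0.3187 tcp [0.0597 0.319 ] f [-1.5 -1.1  6.5] w 0.0295
  meas -0.3689 innov 0.0005 54
  meas -0.3796 innov -0.0001 53
q -0.3789 w 0.0211 G 1.166 b 0.0087 sd [0.0003 0.0096 0.0098 0.011 ] a 0.376
PLAN tool [dy,dz] mm: [(-4.0, -1.5), (-4.5, -1.5), (-3.0, -1.0), (-1.5, -0.5), (0.0, -0.0), (1.0, -0.0)]
pred q [-0.374 -0.368 -0.363 -0.36  -0.361 -0.364] w [ 0.048  0.048  0.031  0.008 -0.015 -0.031] a [0.349 0.319 0.299 0.29  0.29  0.296]
```

The crate is down softly on the right rest. Now I unload the lever back to its unstressed angle.

Call:
jog_arm([
  {"rotation": [0,0,0],"xyz": [0,-0.01,-0.0035],"hand": 1},
  {"rotation": [0,0,0],"xyz": [0,-0.01,-0.003],"hand": 1},
  {"rotation": [0,0,0],"xyz": [0,-0.01,-0.002],"hand": 1},
  {"rotation": [0,0,0],"xyz": [0,-0.01,-0.0015],"hand": 1},
  {"rotation": [0,0,0],"xyz": [0,-0.01,-0.001],"hand": 1},
  {"rotation": [0,0,0],"xyz": [0,-0.01,0],"hand": 1},
  {"rotation": [0,0,0],"xyz": [0,-0.01,0.0005],"hand": 1},
  {"rotation": [0,0,0],"xyz": [0,-0.01,0.001],"hand": 1},
  {"rotation": [0,0,0],"xyz": [0,-0.01,0.0015],"hand": 1},
  {"rotation": [0,0,0],"xyz": [0,-0.01,0.0025],"hand": 1},
  {"rotation": [0,0,0],"xyz": [0,-0.01,0.003],"hand": 1},
  {"rotation": [0,0,0],"xyz": [0,-0.0085,0.003],"hand": 1},
])

```text
clock: 23.05
ee_pos: [0.444, 0.0789, 0.2816]
tool_rot: [0.054, 0.999, -0.001, 0.0]
contact_force: [-2.0, -1.8, 6.7]
width: 0.0294
gripper_force: 20.0
```

```bash
python3 - <<'E'
from h import *
print(tilt(grab_frame("top")));s=get_state();print(s["clock"],tcp(s)[0],s["contact_force"],s["width"])
E
```

```text
(np.float64(-0.37940539914350746), np.float64(0.2646351832606632), np.float64(0.0006281682430170373), np.int64(53))
23.1 [-0.18827925 -0.06119729  0.28130119] [-2.27243034 -4.04431889  8.23423441] 0.02930161996673527
```

Open, wait for the fingers, then rise clear.

Call:
jog_arm([
  {"rotation": [0,0,0],"xyz": [0,0.001,0],"hand": 1},
  {"rotation": [0,0,0],"xyz": [0,0,0],"hand": -1},
  {"rotation": [0,0,0],"xyz": [0,0,0],"hand": -1},
  {"rotation": [0,0,0],"xyz": [0,0,0],"hand": -1},
  {"rotation": [0,0,0],"xyz": [0,0,0],"hand": -1},
  {"rotation": [0,0,0],"xyz": [0,0,0],"hand": -1},
  {"rotation": [0,0,0],"xyz": [0,0,0],"hand": -1},
  {"rotation": [0,0,0],"xyz": [0,0,0],"hand": -1},
  {"rotation": [0,0,0],"xyz": [0,0,-0.03],"hand": -1},
  {"rotation": [0,0,0],"xyz": [0,0,-0.04],"hand": -1},
  {"rotation": [0,0,0],"xyz": [0,0,-0.05],"hand": -1},
  {"rotation": [0,0,0],"xyz": [0,0,0],"hand": -1},
])

```text
clock: 24.6
ee_pos: [0.4455, 0.081, 0.4052]
tool_rot: [0.054, 0.999, 0.002, 0.003]
contact_force: [-0.4, 0.2, -0.2]
width: 0.0879
gripper_force: 0.0
```

Call:
jog_arm([
  {"rotation": [0,0,0],"xyz": [0,0,0],"hand": -1},
  {"rotation": [0,0,0],"xyz": [0,0,0],"hand": -1},
  {"rotation": [0,0,0],"xyz": [0,0,0],"hand": -1},
  {"rotation": [0,0,0],"xyz": [0,0,0],"hand": -1},
  {"rotation": [0,0,0],"xyz": [0,0,0],"hand": -1},
  {"rotation": [0,0,0],"xyz": [0,0,0],"hand": -1},
  {"rotation": [0,0,0],"xyz": [0,0,0],"hand": -1},
  {"rotation": [0,0,0],"xyz": [0,0,0],"hand": -1},
  {"rotation": [0,0,0],"xyz": [0,0,0],"hand": -1},
  {"rotation": [0,0,0],"xyz": [0,0,0],"hand": -1},
  {"rotation": [0,0,0],"xyz": [0,0,0],"hand": -1},
  {"rotation": [0,0,0],"xyz": [0,0,0],"hand": -1},
])

```text
clock: 26.1
ee_pos: [0.4441, 0.0806, 0.4013]
tool_rot: [0.054, 0.999, -0.0, 0.0]
contact_force: [-0.5, 0.2, -1.0]
width: 0.0873
gripper_force: 0.0
```

```bash
python3 - <<'E'
from h import *
print(tilt(grab_frame("top")));s=get_state();print(s["clock"],tcp(s)[0],s["contact_force"],s["width"])
for i in range(2):
    g,d=grab_frame("side");L=local(world("side",d),O,YAW)
    m=(g.max(2)<60)&(L[...,2]<.345)&(L[...,2]>.28)&(abs(L[...,1]+.06)<.06)&(L[...,0]<-.14)&(L[...,0]>-.23)
    print(m.sum(),np.median(L[m],0))
cv2.imwrite("pics/side9.png",g[:,:,::-1])
E
```

```text
(np.float64(-0.3802505835728285), np.float64(0.2646569095014768), np.float64(0.0005487000083279893), np.int64(53))
26.15 [-0.18841407 -0.05884344  0.40125565] [ 0.1885582  -0.19448522 -0.24335334] 0.0875423114872186
582 [-0.18189538 -0.04690882  0.32680874]
576 [-0.18175779 -0.04673022  0.326738  ]
```

View pics/side9.png

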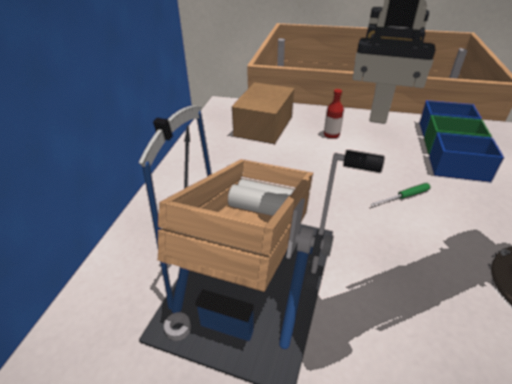

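The crate is back on the right rest with its pointer at (187,140). The tab is still at (162,128), and the free lever grip at (363,161) is still and clear of the fingers.

```bash
python3 -c "
from cell import *
print(hand_in())"
```

```text
the job is handed in; nothing more can be done
None
```

I handed the job in: the crate was raised with the spring lever, held within about 0.05 rad of the tab (estimated at 0.13 rad) for over 7 s, lowered softly onto its starting rest, and the lever released and still; the hand-in gave no verdict.

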